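# Close up a row of boxed glasses and run down the divider's wing nut

### The arm

A 7-joint arm with a two-finger parallel gripper is mounted at the origin on the work surface. World frame = base frame: x ahead of the robot, y to its left, z up, the work surface at z = 0. Lengths are in m, angles in rad, forces in N, time in s.
With the tool pointing down it reaches from about 0.4 to 0.925 m from the base axis. Payload 4.1 kg.
Tool frame: the origin (TCP) lies midway between the tips of the shut fingers; the grasp point (between the pads) lies 19 mm behind it; z points along the fingers, y is the direction in which the jaws open and shut (so a half turn about z gives the same grasp; the last joint's range is limited). The gripper opens to 85 mm and grips with 20 to 120 N. Pads are 22 mm wide; open, the fingers measure 114 mm over their backs; the gripper's body (76 mm by 85 mm) begins 54 mm behind the grasp point. The pads swing forward as they close: fully open they stand 13 mm farther back than shut.
Start: joints at [-1.366, 0.398, 0.045, 1.537, -0.019, 1.207, -0.051], TCP at [0.194, 0.62, 0.231] pointing down, gripper open.
Joint ranges: [-2.82, 2.82], [-0.49, 2.23], [-1.37, 1.46], [0, 2.46], [-1.36, 4.5], [0.23, 2], [-2.94, 2.94]. Speed limits (rad/s): [2.57, 2.57, 3.14, 3.14, 3.14, 3.14, 3.14].

### API

Orientations are given as a unit quaternion [x, y, z, w].
In Python, from plant import monitor, eyes, robot gives the robot as it stands.
- The arm moves only by the shell command python3 -m handwheel 'ROWS' [FORCE]. ROWS is JSON, a list of rows, each an object with "slide": the shift along the tool's x, y, z in m, a list of three; "spin": the turn about the tool's z in rad; "hand": the closure, from 0 (fully open) to 1 (shut). In form: [{"slide": [x, y, z], "spin": spin, "hand": hand}, ...]. A call has 1 to 12 rows; each row shifts and turns the commanded pose from where the row before left it, along the tool's axes as they then stand; what a row does not reach is not made up. A row lasts 1/10 s, in which the tool goes at most 50 mm and 8.59 degrees, less where a joint would pass 70% of its speed; a pose out of reach is approached as far as the arm can. A call with a gripper value outside its range is refused whole. The fingers move at their own pace and stop on an object; FORCE is the grip in N (left out, the last holds). Time passes only in rows, so rows that do not move let the fingers close. It gives the time, the measured TCP pose, the force and the opening at its end, in the units of the state.
- monitor.sense(): the state, without advancing time (a new reading comes with each control period).
- eyes.camera(name): name is "scene" or "top"; returns a dict with "image" (480x640x3 uint8, red, green, blue), "depth" (480x640 float32, m along the optical axis (not along the pixel's ray), 0 where there is no reading), "camera_matrix" (3x3 intrinsics, pixels), "distortion" ([k1, k2, p1, p2, k3] as OpenCV has them; the pictures are not rectified), "view" (4x4, takes a point from world to camera coordinates). Camera axes: x right, y up, looking along -z (the intrinsics and any distortion apply to the point x, -y, -z); pixel columns grow to the right and rows downward; lengths in m; the calibration is good to about 2 mm. A picture is of the moment at which its call begins.
- robot.close_job(): hands the job in, once; it reports no verdict.
The state is a dict: "clock": time; "q": joint angles; "joint_vel": joint speeds; "joint_torque": joint torques, N m; "eef_pos": TCP position; "eef_rot": TCP orientation; "wrist_force": force on the tool from outside, world axes, zero at the start; "ft_torque": the same for the moment, N m; "finger_gap": finger opening in m.
Only numpy, scipy, OpenCV 4.12 (cv2) and the standard library are available. Lean on these libraries where they do the work, as an engineer would, in place of code of your own. Each camera call takes 0.05 s, during which the arm holds its last target.

### The job

On the shop counter's display rack, push the sliding divider up against the row of boxed glasses until the row is snug against the end wall. Then, with a fingertip, stroke the wings of the divider's loose wing nut clockwise (seen from above) again and again until it comes to a firm stop; do not pinch the wings. Leave the boxes standing in their row, and the tumbler, mug and bowl where they are.

Things in the scene. Friction and masses are not known exactly. Their poses are not given: they have to be found in the camera images.
- rack: Grey rack base fixed to the counter: a plate 130 (x) by 385 (y, from -200 to +185 mm) by 10 mm thick, with an end wall (top 70 mm above the counter, inner face at y = +172 mm) at its +y end. Origin on the counter surface, z up. The boxes stand on the plate against the end wall; the divider slides along the rack's +y towards them.
- divider (a joint): Slide of the aluminium divider along the rack's +y, in m: 0 = farthest from the boxes; starts 0 to 0.04, meets the snug row at 0.075 to 0.077. About 3 N of friction; stays where left. Its foot plate (90 mm wide in the rack's x, top 16 mm above the counter) carries panel, wing nut and lip. The nut's axis is at rack x = 0, rack y = -111.5 mm + this value.
- panel_top (a point): Middle of the top edge of the divider's upright panel (110 mm wide, 6 mm thick, top 52 mm above the counter), at the foot's +y edge, which meets the boxes. Its near face is 36 mm from the nut's axis: a finger can stroke past the sides of the nut and round its lip side, but hardly between wing tips and panel.
- lip_top (a point): Middle of the top edge of the divider's upright push lip (90 mm wide, 6 mm thick, top 42 mm above the counter), at the foot's -y edge. Its inner face is 60 mm and its outer face, to push on, 66 mm from the nut's axis.
- nut (a joint): Turn of the black wing nut in rad, growing clockwise seen from above; starts 0 to 3.4, firm stop (tight) at 9.42. The wings lie along the rack's x at 0, 3.14, 6.28 and 9.42 (parallel to the panel when tight). Loose: about 0.012 N m turns it and it stays where it is left. It turns at constant height.
- nut_top (a point): Top of the nut's hub, on its axis, 39 mm above the counter. Two wings stand out opposite each other from the hub (hub 24 mm across at its foot, 20 mm higher up): flat upright plates 8 mm thick, reaching 32 mm out from the axis, from 26 to 48 mm above the counter. The steel stud shows through the hub up to 56 mm.
- push_faces: The half of both wings' thickness on the side that a finger pushes to turn the nut clockwise. Origin on the nut's axis, 19 mm above the counter; its x axis lies along the wings, z up (the pushed face of the +x wing looks to its +y, that of the -x wing to its -y).
- back_faces: The other half of both wings' thickness, with the same origin and axes. Pressing push_faces and back_faces at once is pinching the wings.
- carton0: White carton of a boxed glass, 88 (x) by 55 (y) by 75 mm high, origin at the centre of its underside; stands on the rack against the end wall.
- carton1: The middle carton of the row, same size.
- carton2: The carton of the row nearest the divider, same size.
- tumbler: Glass tumbler, 72 mm across, 90 mm high, standing on the counter; leave alone. Origin at the centre of its underside.
- mug: White mug, 80 mm across, 92 mm high, standing on the counter; leave alone. Origin at the centre of its underside.
- bowl: White bowl, 100 mm across, 55 mm high, standing on the counter; leave alone. Origin at the centre of its underside.
Mind the look-alikes: they are no part of the job. What is shaped like the carton0 but orange or purple is not meant.

How it is judged:
By the outcome, as a careful person would: the job done as asked, in the order asked, and still so for the second after the job is handed in, with the robot touching nothing.
It also fails if it takes over 69 s, if anything falls off the work surface, if the arm or the gripper's body presses on something with over 40 N, if the wrist force passes 120 N, or if a joint passes its speed limit or range.

## Working session

There is one attempt and no reset: what is moved stays moved. The work goes in short steps, Python scripts to look and compute and a shell command to move; the robot and the scene stay as the last step left them, time stands still between calls to the robot, and variables do not carry over. Pictures are saved under pics/ and viewed, and the job is handed in when it is done.

```bash
ls; mkdir -p pics; cat > h.py <<'E'
import numpy as np,cv2,pickle
from plant import monitor,eyes,robot
def grab(n):
    d=eyes.camera(n); pickle.dump(d,open(f'pics/{n}.pkl','wb')); return d
def load(n): return pickle.load(open(f'pics/{n}.pkl','rb'))
def ray(d,u,v):
    K=np.array(d['camera_matrix'],float);D=np.array(d['distortion'],float);V=np.array(d['view'])
    p=cv2.undistortPoints(np.array([[[u,v]]],float),K,D)[0,0]
    R=V[:3,:3];t=V[:3,3]
    return -R.T@t, R.T@np.array([p[0],-p[1],-1.0])
def onz(d,u,v,z):
    o,r=ray(d,u,v); return o+r*(z-o[2])/r[2]
def proj(d,P):
    V=np.array(d['view']);c=V[:3,:3]@np.array(P,float)+V[:3,3]
    q,_=cv2.projectPoints(np.array([[c[0],-c[1],-c[2]]]),np.zeros(3),np.zeros(3),np.array(d['camera_matrix'],float),np.array(d['distortion'],float))
    return q[0,0]
def cloud(d):
    K=np.array(d['camera_matrix'],float);D=np.array(d['distortion'],float);V=np.array(d['view'])
    vv,uu=np.mgrid[0:480,0:640]
    p=cv2.undistortPoints(np.stack([uu,vv],-1).reshape(-1,1,2).astype(float),K,D)[:,0].reshape(480,640,2)
    z=d['depth'];c=np.stack([p[...,0]*z,-p[...,1]*z,-z],-1)
    return (c-V[:3,3])@V[:3,:3]
E
python3 - <<'E'
from h import *
for n in ('scene','top'):
    d=grab(n); cv2.imwrite(f'pics/{n}0.png',d['image'][...,::-1])
    V=np.array(d['view']); print(n,-V[:3,:3].T@V[:3,3], d['camera_matrix'],d['distortion'])
s=monitor.sense(); print(s)
E
```

```text
pics
scene [ 1.03189749 -0.54082388  0.70632486] [[451.2457273    0.         315.2377993 ]
 [  0.         451.2457273  239.56606867]
 [  0.           0.           1.        ]] [-0.04075367  0.          0.          0.          0.        ]
top [0.2756803  0.02744948 1.37338636] [[534.89834908   0.         318.7302009 ]
 [  0.         534.89834908 245.71132511]
 [  0.           0.           1.        ]] [-0.0378904  0.         0.         0.         0.       ]
{'clock': 0.1, 'q': array([-1.3660103 ,  0.39915114,  0.04503235,  1.53773514, -0.01870246,
        1.20692506, -0.05069169]), 'joint_vel': array([ 0.00153734, -0.00238393,  0.00016206, -0.00196113,  0.00118228,
       -0.00031509,  0.0006129 ]), 'joint_torque': array([ 3.70159076e-03, -4.76264870e+01,  1.36990562e+00, -2.54948741e+01,
        1.19554464e-02,  5.05116972e-03,  1.51749131e-06]), 'eef_pos': array([0.19424058, 0.61970232, 0.23035428]), 'eef_rot': array([ 1.51248544e-01,  9.88495357e-01, -8.95440368e-04, -7.56107780e-05]), 'wrist_force': array([-0.05287316,  1.16139702, -0.28156809]), 'ft_torque': array([-0.0232572 , -0.00838686, -0.03295758]), 'finger_gap': 0.08561328901885382}
```

View pics/scene0.png

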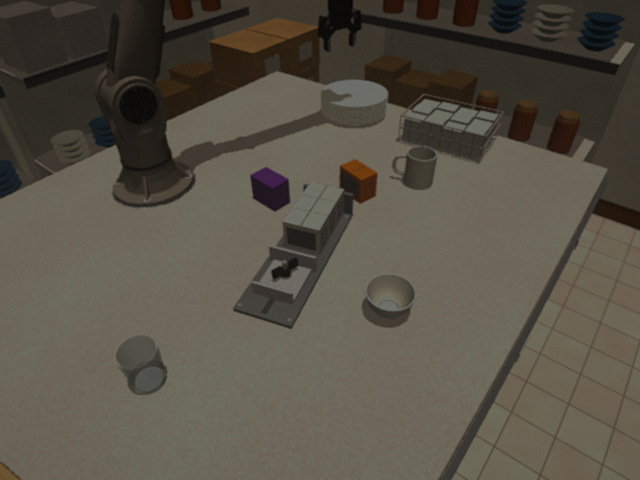

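View pics/top0.png

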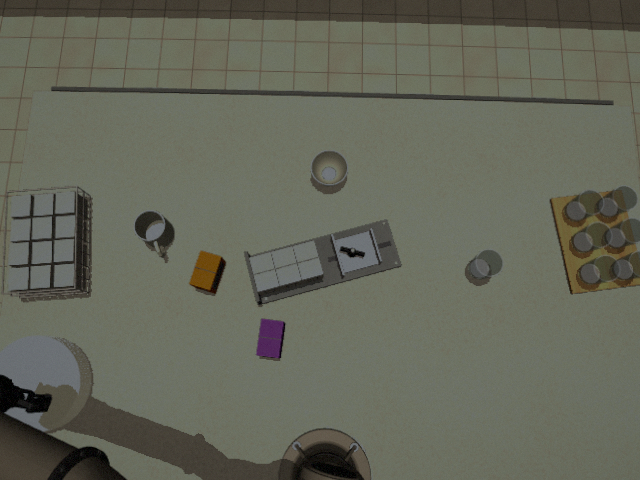

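The top view shows the rack at about (325,262), with three white cartons at its left (+y) end, around (285,268). The divider with the black nut is at (352,251). The orange (207,271) and purple (270,338) boxes are look-alikes off the rack. The tumbler is at (482,267), the mug at (152,228) and the bowl at (329,170). Next I'll enlarge the rack.

```bash
python3 - <<'E'
from h import *
t=load('top')['image'];s=load('scene')['image']
def e(c,f): 
    c=cv2.resize(c,None,fx=f,fy=f,interpolation=cv2.INTER_CUBIC); return np.clip(c.astype(float)*1.7,0,255).astype(np.uint8)
cv2.imwrite('pics/t1.png',e(t[210:310,235:410],4.5)[...,::-1])
cv2.imwrite('pics/s1.png',e(s[175:330,225:365],3.8)[...,::-1])
E
```

```text
(no output)
```

View pics/t1.png

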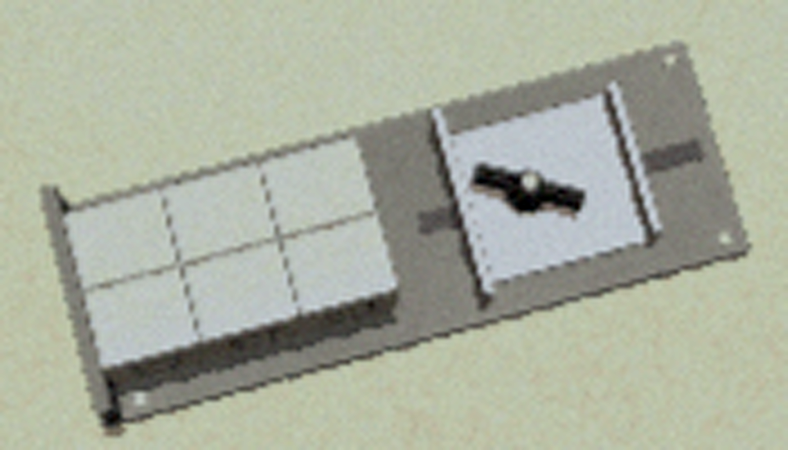

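View pics/s1.png

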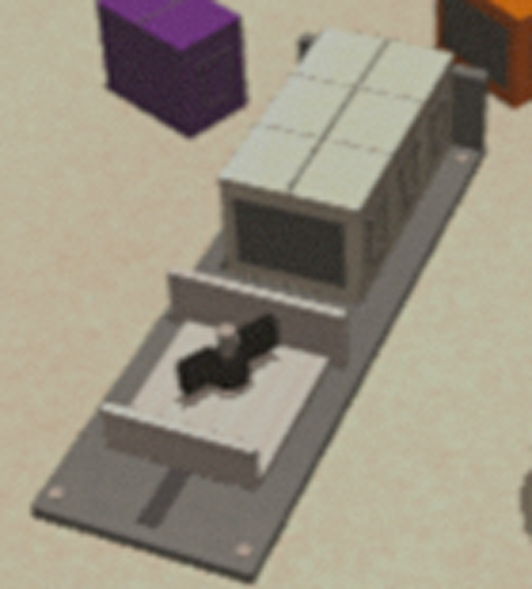

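```bash
python3 - <<'E'
from h import *
d=load('top')
f=lambda u,v:(235+(u+.5)/4.5-.5,210+(v+.5)/4.5-.5)
def P(u,v,z): return onz(d,*f(u,v),z)
for n,u,v,z in [('c_r_top',685,43,.01),('c_r_bot',748,252,.01),('wallTL',43,187,.07),('wallBL',110,428,.0),('panelT',437,112,.052),('panelB',485,298,.052),('lipT',613,85,.042),('lipB',655,238,.042),('wingL',477,176,.048),('wingR',582,198,.048),('stud',531,181,.056)]:
    print(n,P(u,v,z).round(4))
W=cloud(d)
sub=W[210:310,235:410];m=sub[...,2]
img=d['image'][210:310,235:410].astype(int)
blk=(img.sum(2)<110)&(m>.02)
print(blk.sum())
# rack rect from height>5mm, upright plates
mm=(m>.006)&(m<.3)
n,l,st,_=cv2.connectedComponentsWithStats(mm.astype(np.uint8));k=1+np.argmax(st[1:,4]);pts=sub[l==k]
print(st[k],cv2.minAreaRect((pts[:,:2]*1000).astype(np.float32)))
for a,b in[(.035,.060),(.06,.072),(.072,.09)]:
    q=sub[(l==k)&(m>a)&(m<b)]; print(a,len(q),q.mean(0).round(4),cv2.minAreaRect((q[:,:2]*1000).astype(np.float32)))
ys,xs=np.nonzero(blk); 
print('blk z',np.percentile(sub[blk][:,2],[5,50,95]),cv2.minAreaRect((sub[blk][:,:2]*1000).astype(np.float32)))
print('counter z',np.median(W[100:200,380:450,2]))
E
```

```text
c_r_top [ 0.6428 -0.1512  0.01  ]
c_r_bot [ 0.5194 -0.1873  0.01  ]
wallTL [0.535  0.2116 0.07  ]
wallBL [0.4099 0.1758 0.    ]
panelT [ 0.5875 -0.0056  0.052 ]
panelB [ 0.4822 -0.0344  0.052 ]
lipT [ 0.6083 -0.1059  0.042 ]
lipB [ 0.5203 -0.1299  0.042 ]
wingL [ 0.5521 -0.0289  0.048 ]
wingR [ 0.541  -0.0881  0.048 ]
stud [ 0.5483 -0.0588  0.056 ]
299
[   9    9  157   86 6838] ((527.9596557617188, 14.035247802734375), (132.56051635742188, 383.7535400390625), 16.73158073425293)
0.035 435 [ 0.5258 -0.0195  0.046 ] ((513.8073120117188, 32.9735107421875), (127.07837677001953, 327.85284423828125), 14.8635835647583)
0.06 253 [0.4698 0.1683 0.0679] ((478.75286865234375, 73.99173736572266), (125.27578735351562, 272.1884460449219), 2.3075952529907227)
0.072 2421 [0.4985 0.1068 0.0833] ((499.7816467285156, 111.51432037353516), (117.62608337402344, 175.25918579101562), 16.885374069213867)
blk z [0.02396957 0.03883583 0.06032706] ((428.1149597167969, 13.908554077148438), (290.7755432128906, 322.9687194824219), 13.113008499145508)
counter z -0.0011294114476996385
```

```bash
cat >> h.py <<'E'
from scipy.spatial.transform import Rotation as Rn
O=np.array([.525,.022]);TH=np.radians(16.4)
ex=np.array([np.cos(TH),np.sin(TH)]);ey=np.array([-np.sin(TH),np.cos(TH)])
def r2w(x,y): return O+x*ex+y*ey
def w2r(p): r=np.array(p)[:2]-O; return np.array([r@ex,r@ey])
def st():
    s=monitor.sense();R=Rn.from_quat(s['eef_rot']).as_matrix()
    print('t',round(s['clock'],2),'tcp rack mm',(w2r(s['eef_pos'])*1e3).round(1),'z',round(s['eef_pos'][2]*1e3,1),'tooly in rack deg',round(np.degrees(np.arctan2(R[1,1],R[0,1])-TH),1),'F',s['wrist_force'].round(1),'q7',round(s['q'][6],2),'gap',round(s['finger_gap'],4))
    return s,R
def to(x,y,z):  # rack mm, z mm -> tool slide mm
    s,R=st(); p=np.r_[r2w(x/1e3,y/1e3),z/1e3]-s['eef_pos']; print('slide mm',(R.T@p*1e3).round(1))
E
python3 - <<'E'
from h import *
d=load('scene')
f=lambda u,v:(225+(u+.5)/3.8-.5,175+(v+.5)/3.8-.5)
for n,u,v,z in [('stud',228,328,.056),('plateL',33,514,.01),('plateR',252,582,.00),('panL',170,277,.052),('panR',350,312,.052),('lipL',103,410,.042),('lipR',258,458,.042)]:
    p=onz(d,*f(u,v),z);print(n,p.round(4),(w2r(p)*1e3).round(1))
to(0,-182,150)
E
```

```text
stud [ 0.5474 -0.054   0.056 ] [  0.1 -79.3]
plateL [ 0.5252 -0.1893  0.01  ] [ -59.5 -202.8]
plateR [ 0.6408 -0.1468  0.    ] [  63.4 -194.6]
panL [ 0.49   -0.0394  0.052 ] [-50.9 -49. ]
panR [0.5902 0.     0.052 ] [ 56.3 -39.5]
lipL [ 0.5257 -0.132   0.042 ] [ -42.8 -147.9]
lipR [ 0.614  -0.1075  0.042 ] [  48.9 -149.3]
t 0.1 tcp rack mm [-148.5  666.8] z 230.4 tooly in rack deg 56.2 F [-0.1  1.2 -0.3] q7 -0.05 gap 0.0856
slide mm [-595.6 -622.5   81.5]
```

```bash
python3 -m handwheel '[{"slide":[-0.02,-0.02,0],"spin":0,"hand":1},{"slide":[-0.03,-0.031,0],"spin":0,"hand":1},{"slide":[-0.03,-0.031,0],"spin":0,"hand":1},{"slide":[-0.03,-0.031,0],"spin":0,"hand":1},{"slide":[-0.03,-0.031,0],"spin":0,"hand":1},{"slide":[-0.03,-0.031,0],"spin":0,"hand":1},{"slide":[-0.03,-0.031,0],"spin":0,"hand":1},{"slide":[-0.03,-0.031,0],"spin":0,"hand":1},{"slide":[-0.03,-0.031,0],"spin":0,"hand":1},{"slide":[-0.03,-0.031,0],"spin":0,"hand":1},{"slide":[-0.03,-0.031,0],"spin":0,"hand":1}]' 20
python3 -m handwheel '[{"slide":[-0.03,-0.031,0],"spin":0,"hand":1},{"slide":[-0.03,-0.031,0],"spin":0,"hand":1},{"slide":[-0.03,-0.031,0],"spin":0,"hand":1},{"slide":[-0.03,-0.031,0],"spin":0,"hand":1},{"slide":[-0.03,-0.031,0],"spin":0,"hand":1},{"slide":[-0.03,-0.031,0],"spin":0,"hand":1},{"slide":[-0.03,-0.031,0],"spin":0,"hand":1},{"slide":[-0.02,-0.02,0],"spin":0,"hand":1}]'
python3 -m handwheel '[{"slide":[0,0,0],"spin":0.14,"hand":1},{"slide":[0,0,0],"spin":0.14,"hand":1},{"slide":[0,0,0],"spin":0.14,"hand":1},{"slide":[0,0,0],"spin":0.14,"hand":1},{"slide":[0,0,0],"spin":0.14,"hand":1},{"slide":[0,0,0],"spin":0.14,"hand":1},{"slide":[0,0,0],"spin":0.14,"hand":1}]'
python3 -c "
from h import *
to(0,-182,60)"
```

```text
clock: 1.2
eef_pos: [0.4013, 0.2078, 0.2311]
eef_rot: [0.151, 0.989, 0.0, -0.0]
wrist_force: [0.2, 0.9, 0.2]
finger_gap: -0.0
clock: 2.0
eef_pos: [0.5501, -0.0888, 0.2311]
eef_rot: [0.153, 0.988, -0.001, 0.0]
wrist_force: [-0.3, 0.2, -0.1]
finger_gap: -0.0001
clock: 2.7
eef_pos: [0.5493, -0.0851, 0.2309]
eef_rot: [0.601, 0.799, -0.0, -0.0]
wrist_force: [-0.7, -0.0, -0.3]
finger_gap: 0.0001
t 2.7 tcp rack mm [  -6.9 -109.6] z 230.9 tooly in rack deg -0.3 F [-0.7 -0.  -0.3] q7 0.58 gap 0.0001
slide mm [-72.4   7.4 170.8]
```

```bash
python3 -m handwheel '[{"slide":[-0.036,0.004,0.04],"spin":0,"hand":1},{"slide":[-0.036,0.004,0.04],"spin":0,"hand":1},{"slide":[0,0,0.04],"spin":0,"hand":1},{"slide":[0,0,0.04],"spin":0,"hand":1},{"slide":[0,0,0.03],"spin":0,"hand":1},{"slide":[0,0,0.017],"spin":0,"hand":1},{"slide":[0,0,0],"spin":0,"hand":1}]'
python3 -c "
from h import *
to(0,-140,24)
d=grab('scene');c=cv2.resize(d['image'][150:340,200:400],None,fx=3,fy=3);cv2.imwrite('pics/s2.png',np.clip(c[...,::-1]*1.5,0,255))"
```

```text
clock: 3.4
eef_pos: [0.5738, -0.1465, 0.0278]
eef_rot: [0.599, 0.801, -0.001, -0.002]
wrist_force: [-0.3, -0.7, 0.1]
finger_gap: -0.0001
t 3.4 tcp rack mm [  -0.7 -175.4] z 27.8 tooly in rack deg 0.1 F [-0.3 -0.7  0.1] q7 0.88 gap -0.0001
slide mm [35.4  0.8  3.9][ WARN:0@3.129] global loadsave.cpp:1063 imwrite_ Unsupported depth image for selected encoder is fallbacked to CV_8U.
```

View pics/s2.png

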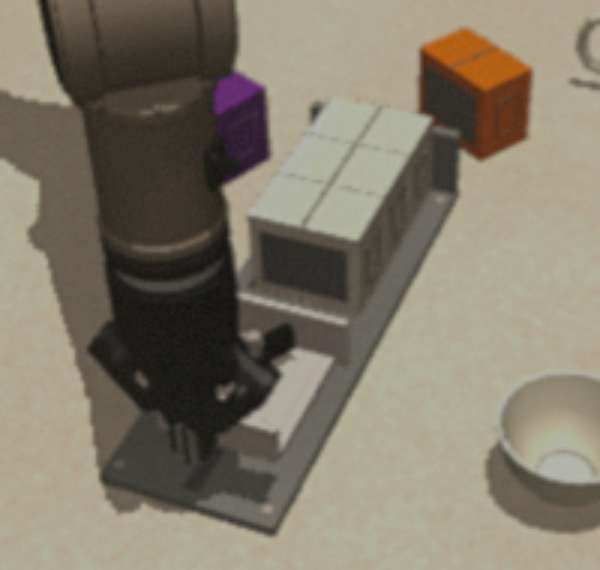

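The shut finger stands outside the lip, at crop pixel (190,450). Now I'll push.

```bash
python3 -m handwheel '[{"slide":[0.003,0.001,0.003],"spin":0,"hand":1},{"slide":[0.005,0,0],"spin":0,"hand":1},{"slide":[0.005,0,0],"spin":0,"hand":1},{"slide":[0.005,0,0],"spin":0,"hand":1},{"slide":[0.005,0,0],"spin":0,"hand":1},{"slide":[0.005,0,0],"spin":0,"hand":1},{"slide":[0.005,0,0],"spin":0,"hand":1},{"slide":[0.005,0,0],"spin":0,"hand":1}]'
python3 -c "
from h import *
to(0,-112,24)"
python3 -m handwheel '[{"slide":[0.004,0,0],"spin":0,"hand":1},{"slide":[0.004,0,0],"spin":0,"hand":1},{"slide":[0.004,0,0],"spin":0,"hand":1},{"slide":[0.003,0,0],"spin":0,"hand":1},{"slide":[0,0,0],"spin":0,"hand":1}]'
python3 -c "
from h import *
to(0,-112,24)"
```

```text
clock: 4.25
eef_pos: [0.5664, -0.1106, 0.0276]
eef_rot: [0.599, 0.801, 0.0, 0.001]
wrist_force: [1.3, -3.0, 3.1]
finger_gap: -0.0003
t 4.25 tcp rack mm [   2.3 -138.9] z 27.6 tooly in rack deg 0.0 F [ 1.3 -3.   3.1] q7 0.83 gap -0.0003
slide mm [26.9 -2.2  3.6]
clock: 4.75
eef_pos: [0.5612, -0.0949, 0.0269]
eef_rot: [0.598, 0.801, 0.0, -0.001]
wrist_force: [1.4, -0.9, -0.1]
finger_gap: -0.0002
t 4.75 tcp rack mm [   1.7 -122.4] z 26.9 tooly in rack deg 0.1 F [ 1.4 -0.9 -0.1] q7 0.81 gap -0.0002
slide mm [10.4 -1.7  2.9]
```

```bash
for i in 1; do python3 -m handwheel '[{"slide":[0.002,0,0],"spin":0,"hand":1},{"slide":[0.002,0,0],"spin":0,"hand":1},{"slide":[0.002,0,0],"spin":0,"hand":1}]'; done
python3 -m handwheel '[{"slide":[0.002,0,0],"spin":0,"hand":1},{"slide":[0.002,0,0],"spin":0,"hand":1}]'
python3 -c "
from h import *
to(0,-112,24)
d=grab('top');c=cv2.resize(d['image'][200:320,230:420],None,fx=4,fy=4,interpolation=2);cv2.imwrite('pics/t3.png',np.clip(c[...,::-1]*1.5,0,255).astype('uint8'))"
```

```text
clock: 5.05
eef_pos: [0.5597, -0.0902, 0.0269]
eef_rot: [0.599, 0.801, -0.0, -0.0]
wrist_force: [2.4, -2.5, -0.7]
finger_gap: 0.0002
clock: 5.25
eef_pos: [0.5586, -0.0863, 0.0269]
eef_rot: [0.599, 0.801, -0.0, -0.0]
wrist_force: [2.8, -3.3, -1.9]
finger_gap: -0.0002
t 5.25 tcp rack mm [   1.6 -113.3] z 26.9 tooly in rack deg 0.0 F [ 2.8 -3.3 -1.9] q7 0.79 gap -0.0002
slide mm [ 1.3 -1.6  2.9]
```

View pics/t3.png

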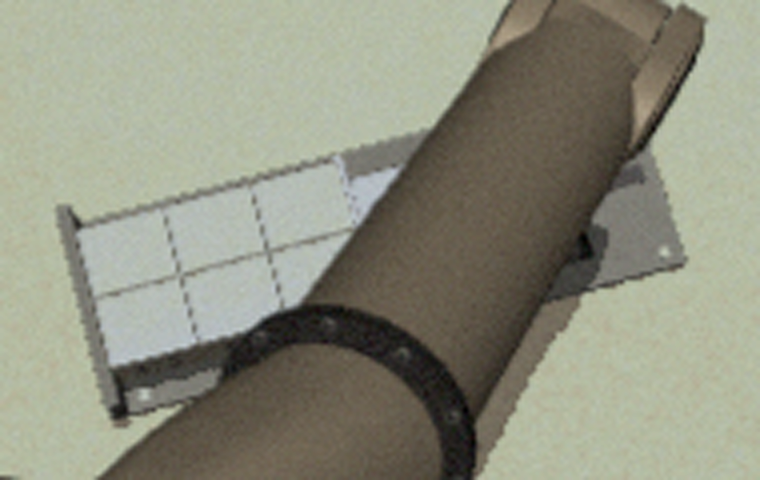

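The panel is at the cartons' front edge, around (350,180). I'll keep pushing in small steps until the force rises.

```bash
python3 -m handwheel '[{"slide":[0.001,0,0],"spin":0,"hand":1},{"slide":[0.001,0,0],"spin":0,"hand":1}]'
python3 -m handwheel '[{"slide":[0.001,0,0],"spin":0,"hand":1},{"slide":[0.001,0,0],"spin":0,"hand":1}]'
python3 -m handwheel '[{"slide":[0.001,0,0],"spin":0,"hand":1},{"slide":[0.001,0,0],"spin":0,"hand":1}]'
```

```text
clock: 5.5
eef_pos: [0.5584, -0.0857, 0.027]
eef_rot: [0.599, 0.801, -0.001, 0.001]
wrist_force: [3.4, -5.7, -4.7]
finger_gap: -0.0003
clock: 5.7
eef_pos: [0.5582, -0.0851, 0.0271]
eef_rot: [0.599, 0.801, -0.001, 0.002]
wrist_force: [4.6, -8.1, -5.5]
finger_gap: -0.0005
clock: 5.9
eef_pos: [0.5581, -0.0848, 0.0271]
eef_rot: [0.599, 0.8, -0.002, 0.003]
wrist_force: [5.2, -10.7, -9.1]
finger_gap: -0.0002
```

```bash
python3 -m handwheel '[{"slide":[0.002,0,0],"spin":0,"hand":1},{"slide":[0.002,0,0],"spin":0,"hand":1}]'
python3 -m handwheel '[{"slide":[0.002,0,0],"spin":0,"hand":1},{"slide":[0,0,0],"spin":0,"hand":1}]'
python3 -c "
from h import *
st()"
```

```text
clock: 6.1
eef_pos: [0.5581, -0.0848, 0.0273]
eef_rot: [0.6, 0.8, -0.003, 0.007]
wrist_force: [9.4, -19.2, -14.9]
finger_gap: 0.0002
clock: 6.3
eef_pos: [0.558, -0.0848, 0.0274]
eef_rot: [0.6, 0.8, -0.003, 0.008]
wrist_force: [9.1, -19.6, -16.1]
finger_gap: -0.0001
t 6.3 tcp rack mm [   1.5 -111.8] z 27.4 tooly in rack deg -0.2 F [  9.1 -19.6 -16.1] q7 0.77 gap -0.0001
```

```bash
python3 -m handwheel '[{"slide":[-0.008,0,0],"spin":0,"hand":1},{"slide":[-0.012,0,0],"spin":0,"hand":1},{"slide":[0,0,-0.03],"spin":0,"hand":1},{"slide":[0,0,-0.03],"spin":0,"hand":1},{"slide":[0,0,-0.02],"spin":0,"hand":1},{"slide":[0,0,0],"spin":-0.14,"hand":1},{"slide":[0,0,0],"spin":-0.14,"hand":1},{"slide":[0,0,0],"spin":-0.14,"hand":1},{"slide":[0,0,0],"spin":-0.14,"hand":1}]'
python3 -m handwheel '[{"slide":[0,0,0],"spin":-0.14,"hand":1},{"slide":[0,0,0],"spin":-0.14,"hand":1},{"slide":[0,0,0],"spin":-0.14,"hand":1},{"slide":[0,0,0],"spin":-0.12,"hand":1},{"slide":[0,0,0],"spin":0,"hand":1}]'
python3 -c "
from h import *
to(4,-68.5,80)
for n in ('top','scene'):
    d=grab(n);im=d['image'][200:320,230:420] if n=='top' else d['image'][175:330,225:365]
    c=cv2.resize(im,None,fx=3.8,fy=3.8,interpolation=2);cv2.imwrite(f'pics/{n}4.png',np.clip(c[...,::-1]*1.6,0,255).astype('uint8'))"
```

```text
clock: 7.2
eef_pos: [0.5602, -0.0927, 0.1071]
eef_rot: [0.351, 0.936, 0.001, -0.002]
wrist_force: [-0.7, -0.4, 0.1]
finger_gap: -0.0002
clock: 7.7
eef_pos: [0.5603, -0.0931, 0.1071]
eef_rot: [0.091, 0.996, 0.001, -0.001]
wrist_force: [0.3, -0.3, 0.6]
finger_gap: 0.0001
t 7.7 tcp rack mm [   1.3 -120.4] z 107.1 tooly in rack deg 63.1 F [ 0.3 -0.3  0.6] q7 1.69 gap 0.0001
slide mm [21.  47.4 27.2]
```

View pics/top4.png

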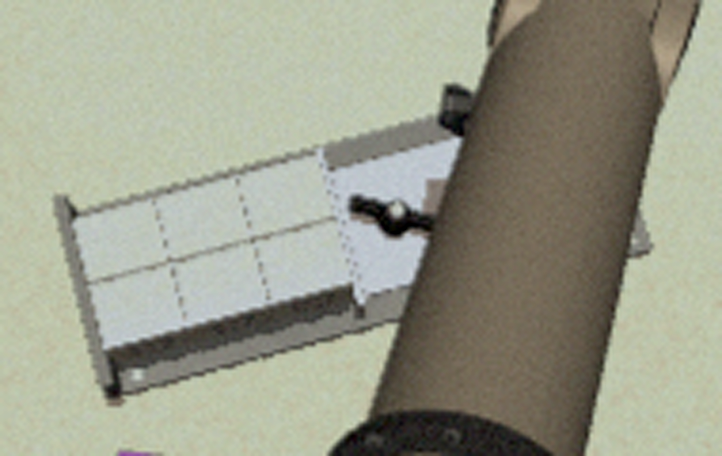

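View pics/scene4.png

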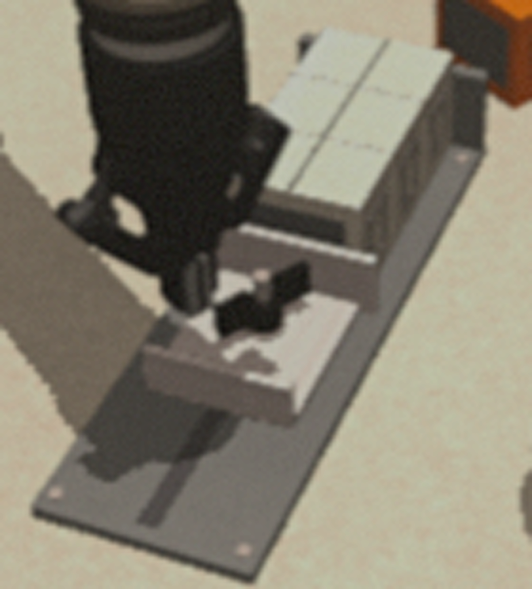

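```bash
python3 -m handwheel '[{"slide":[0.01,0.024,0.01],"spin":0,"hand":1},{"slide":[0.011,0.023,0.01],"spin":0,"hand":1},{"slide":[0,0,0.007],"spin":0,"hand":1},{"slide":[0,0,0],"spin":0,"hand":1}]'
python3 -c "
from h import *
d=load('top');p=onz(d,229.6+397.5/3.8,199.6+211/3.8,.056);print('stud',w2r(p)*1e3)
d=load('scene');p=onz(d,224.6+262/3.8,174.6+273/3.8,.056);print('stud',w2r(p)*1e3)
to(4,-68.5,30)
for n in ('top','scene'):
    d=grab(n);im=d['image'][200:320,230:420] if n=='top' else d['image'][175:330,225:365]
    c=cv2.resize(im,None,fx=3.8,fy=3.8,interpolation=2);cv2.imwrite(f'pics/{n}5.png',np.clip(c[...,::-1]*1.6,0,255).astype('uint8'))"
```

```text
clock: 8.2
eef_pos: [0.548, -0.0432, 0.0792]
eef_rot: [0.091, 0.996, -0.0, -0.001]
wrist_force: [0.7, -0.3, -0.8]
finger_gap: 0.0001
stud [ -1.60282366 -35.80483279]
stud [ -1.10025941 -31.09461272]
t 8.2 tcp rack mm [  3.6 -69.1] z 79.2 tooly in rack deg 63.1 F [ 0.7 -0.3 -0.8] q7 1.61 gap 0.0001
slide mm [-0.2  0.7 49.2]
```

View pics/scene5.png

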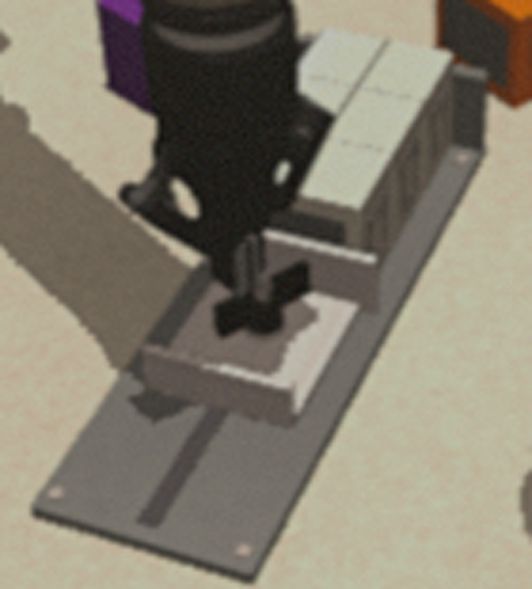

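```bash
python3 -m handwheel '[{"slide":[0,0,0.02],"spin":0,"hand":1},{"slide":[0,0,0.02],"spin":0,"hand":1},{"slide":[0,0,0.009],"spin":0,"hand":1},{"slide":[0,0,0],"spin":0,"hand":1}]'
python3 -c "
from h import *
to(4,-68.5,30)
for n in ('scene',):
    d=grab(n);im=d['image'][200:320,230:420] if n=='top' else d['image'][215:300,255:345]
    c=cv2.resize(im,None,fx=6,fy=6,interpolation=2);cv2.imwrite(f'pics/{n}6.png',np.clip(c[...,::-1]*2.,0,255).astype('uint8'))"
```

```text
clock: 8.7
eef_pos: [0.5483, -0.0449, 0.0304]
eef_rot: [0.093, 0.996, -0.0, -0.001]
wrist_force: [0.6, -0.3, 0.7]
finger_gap: 0.0002
t 8.7 tcp rack mm [  3.5 -70.8] z 30.4 tooly in rack deg 63.0 F [ 0.6 -0.3  0.7] q7 1.64 gap 0.0002
slide mm [0.6 2.3 0.4]
```

View pics/scene6.png

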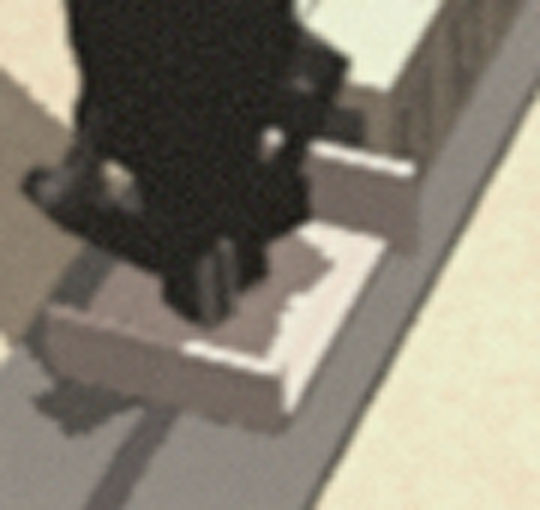

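```bash
python3 -m handwheel '[{"slide":[0.005,0.002,0],"spin":0,"hand":1},{"slide":[0.0042,-0.0018,0],"spin":0.14,"hand":1},{"slide":[0.0042,-0.0018,0],"spin":0.14,"hand":1},{"slide":[0.0042,-0.0018,0],"spin":0.14,"hand":1},{"slide":[0.0042,-0.0018,0],"spin":0.14,"hand":1},{"slide":[0.0042,-0.0018,0],"spin":0.14,"hand":1},{"slide":[0.0042,-0.0018,0],"spin":0.14,"hand":1},{"slide":[0.0042,-0.0018,0],"spin":0.14,"hand":1},{"slide":[0.0042,-0.0018,0],"spin":0.12,"hand":1},{"slide":[0,0,0],"spin":0,"hand":1}]'
python3 -c "
from h import *
to(-29,-49.5,30)
for n in ('top','scene',):
    d=grab(n);im=d['image'][200:320,230:420] if n=='top' else d['image'][215:300,255:345]
    c=cv2.resize(im,None,fx=4,fy=4,interpolation=2);cv2.imwrite(f'pics/{n}7.png',np.clip(c[...,::-1]*2.,0,255).astype('uint8'))"
```

```text
clock: 9.75
eef_pos: [0.5112, -0.0313, 0.0319]
eef_rot: [0.598, 0.801, 0.001, 0.0]
wrist_force: [0.2, 0.9, -0.0]
finger_gap: -0.0001
t 9.75 tcp rack mm [-28.3 -47.2] z 31.9 tooly in rack deg 0.1 F [ 0.2  0.9 -0. ] q7 0.71 gap -0.0001
slide mm [-2.3 -0.7  1.9]
```

View pics/top7.png

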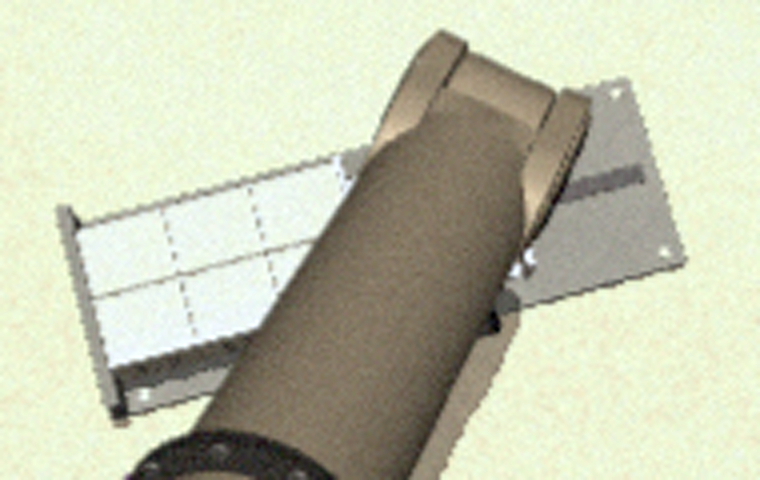

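View pics/scene7.png

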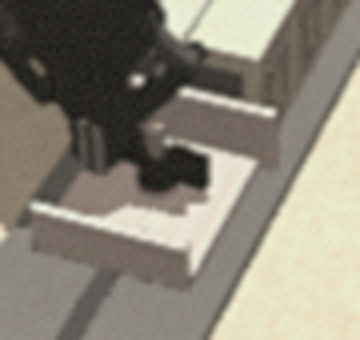

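```bash
python3 -m handwheel '[{"slide":[0.005,0,0],"spin":0,"hand":1},{"slide":[0.005,0,0],"spin":0,"hand":1},{"slide":[0,0,0],"spin":0,"hand":1},{"slide":[-0.008,0,0],"spin":0,"hand":1},{"slide":[0,0,-0.025],"spin":0,"hand":1},{"slide":[0,0,-0.025],"spin":0,"hand":1},{"slide":[0.009,0.018,0],"spin":0,"hand":1},{"slide":[0.009,0.018,0],"spin":0,"hand":1},{"slide":[0.009,0.018,0],"spin":0,"hand":1},{"slide":[0,0,0],"spin":0,"hand":1}]'
python3 -c "
from h import *
to(27,-17.5,80)
for n in ('scene',):
    d=grab(n);im=d['image'][200:320,230:420] if n=='top' else d['image'][195:300,245:355]
    c=cv2.resize(im,None,fx=5,fy=5,interpolation=2);cv2.imwrite(f'pics/{n}8.png',np.clip(c[...,::-1]*2.,0,255).astype('uint8'))"
```

```text
clock: 10.85
eef_pos: [0.5567, 0.0131, 0.0812]
eef_rot: [0.597, 0.802, 0.001, 0.001]
wrist_force: [-1.1, 0.2, 0.4]
finger_gap: -0.0002
t 10.85 tcp rack mm [ 27.9 -17.5] z 81.2 tooly in rack deg 0.3 F [-1.1  0.2  0.4] q7 0.59 gap -0.0002
slide mm [-0.  -0.9  1.2]
```

View pics/scene8.png

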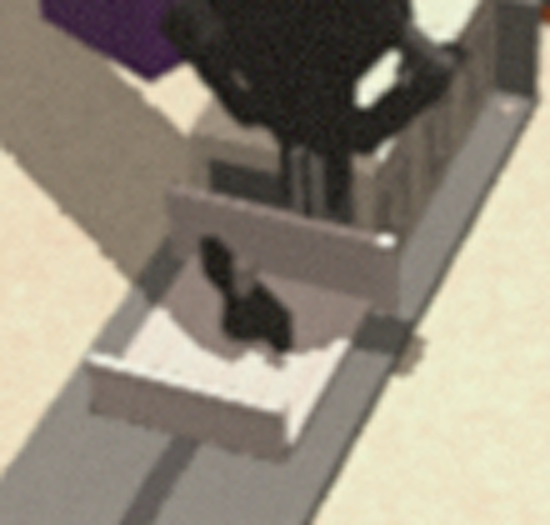

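The nut now stands at roughly -30°, past π, with the finger above the right-hand side. I'll lower it and do stroke 2.

```bash
python3 -m handwheel '[{"slide":[0,0,0.02],"spin":0,"hand":1},{"slide":[0,0,0.02],"spin":0,"hand":1},{"slide":[0,0,0.011],"spin":0,"hand":1},{"slide":[0,0,0],"spin":0,"hand":1}]'
python3 -c "
from h import *
st()"
```

```text
clock: 11.3
eef_pos: [0.5526, 0.01, 0.0288]
eef_rot: [0.599, 0.801, -0.001, -0.001]
wrist_force: [-0.0, -0.4, 0.1]
finger_gap: 0.0
t 11.3 tcp rack mm [ 23.1 -19.3] z 28.8 tooly in rack deg -0.0 F [-0.  -0.4  0.1] q7 0.64 gap 0.0
```

```bash
python3 -m handwheel '[{"slide":[0,0.004,0],"spin":0,"hand":1},{"slide":[-0.0041,0.0021,0],"spin":0.14,"hand":1},{"slide":[-0.0041,0.0021,0],"spin":0.14,"hand":1},{"slide":[-0.0041,0.0021,0],"spin":0.14,"hand":1},{"slide":[-0.0041,0.0021,0],"spin":0.14,"hand":1},{"slide":[-0.0041,0.0021,0],"spin":0.14,"hand":1},{"slide":[-0.0041,0.0021,0],"spin":0.14,"hand":1},{"slide":[-0.0041,0.0021,0],"spin":0.14,"hand":1},{"slide":[0,0,0],"spin":0,"hand":1}]'
cat >> h.py <<'E'
def rel(ax=(-1,-34.5)):
    s,R=st(); p=np.r_[s['eef_pos'][:2]-r2w(ax[0]/1e3,ax[1]/1e3),0]; print('p tool mm',(R.T@p*1e3).round(1))
E
python3 -c "
from h import *
rel()"
```

```text
clock: 12.2
eef_pos: [0.5698, -0.0176, 0.0312]
eef_rot: [0.905, 0.425, 0.001, 0.001]
wrist_force: [0.4, 0.6, -0.2]
finger_gap: -0.0
t 12.2 tcp rack mm [ 31.8 -50.7] z 31.2 tooly in rack deg -56.1 F [ 0.4  0.6 -0.2] q7 -0.11 gap -0.0
p tool mm [18.2 31.7  0.1]
```

```bash
python3 -m handwheel '[{"slide":[-0.007,-0.001,0],"spin":0.14,"hand":1},{"slide":[-0.0041,0.0018,0],"spin":0.14,"hand":1},{"slide":[-0.0041,0.0018,0],"spin":0.14,"hand":1},{"slide":[-0.0041,0.0018,0],"spin":0.14,"hand":1},{"slide":[-0.0041,0.0018,0],"spin":0.14,"hand":1},{"slide":[-0.0041,0.0018,0],"spin":0.14,"hand":1},{"slide":[-0.0041,0.0018,0],"spin":0.14,"hand":1},{"slide":[-0.0041,0.0018,0],"spin":0.14,"hand":1},{"slide":[0,0,0],"spin":0,"hand":1}]'
python3 -c "
from h import *
rel()
d=grab('scene');im=d['image'][195:300,245:355]
c=cv2.resize(im,None,fx=5,fy=5,interpolation=2);cv2.imwrite('pics/s9.png',np.clip(c[...,::-1]*2.,0,255).astype('uint8'))"
```

```text
clock: 13.1
eef_pos: [0.5412, -0.0418, 0.0305]
eef_rot: [0.993, -0.119, 0.0, 0.0]
wrist_force: [0.3, 0.1, 0.0]
finger_gap: 0.0
t 13.1 tcp rack mm [ -2.4 -65.8] z 30.5 tooly in rack deg -120.1 F [0.3 0.1 0. ] q7 -0.98 gap 0.0
p tool mm [14.4 27.8  0. ]
```

View pics/s9.png

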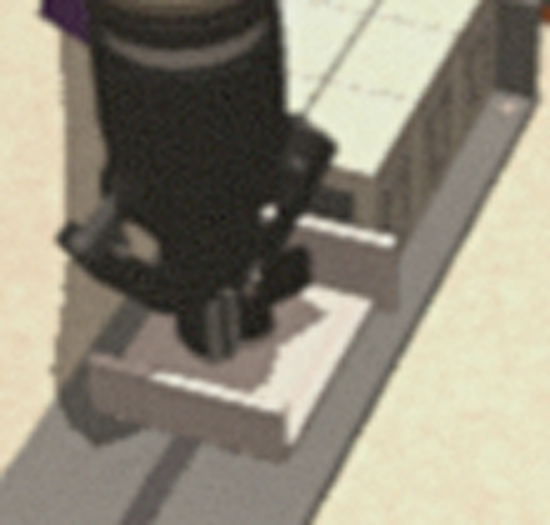

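The wing follows the finger, and the far wing is visible at (290,275). I'll carry on to the left side.

```bash
python3 -m handwheel '[{"slide":[-0.0045,0.0018,0],"spin":0.14,"hand":1},{"slide":[-0.0041,0.0018,0],"spin":0.14,"hand":1},{"slide":[-0.0041,0.0018,0],"spin":0.14,"hand":1},{"slide":[-0.0041,0.0018,0],"spin":0.14,"hand":1},{"slide":[-0.0041,0.0018,0],"spin":0.14,"hand":1},{"slide":[-0.0041,0.0018,0],"spin":0.14,"hand":1},{"slide":[-0.0041,0.0018,0],"spin":0.14,"hand":1},{"slide":[-0.005,0,0],"spin":0.07,"hand":1},{"slide":[-0.003,0,0],"spin":0,"hand":1},{"slide":[0,0,0],"spin":0,"hand":1}]'
python3 -c "
from h import *
rel()
d=grab('scene');im=d['image'][195:300,245:355]
c=cv2.resize(im,None,fx=5,fy=5,interpolation=2);cv2.imwrite('pics/s10.png',np.clip(c[...,::-1]*2.,0,255).astype('uint8'))"
```

```text
clock: 14.15
eef_pos: [0.5092, -0.0261, 0.0302]
eef_rot: [0.8, -0.6, -0.0, -0.0]
wrist_force: [-0.1, -0.1, -0.3]
finger_gap: 0.0
t 14.15 tcp rack mm [-28.8 -41.7] z 30.2 tooly in rack deg -180.2 F [-0.1 -0.1 -0.3] q7 -1.9 gap 0.0
p tool mm [ 7.3 27.7 -0. ]
```

View pics/s10.png

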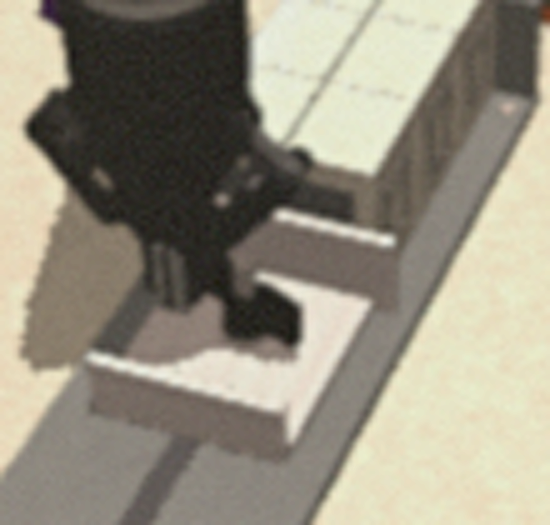

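```bash
python3 -m handwheel '[{"slide":[0.006,0,0],"spin":0,"hand":1},{"slide":[0,0,-0.025],"spin":0,"hand":1},{"slide":[0,0,-0.025],"spin":0,"hand":1},{"slide":[0,0,0],"spin":-0.145,"hand":1},{"slide":[0,0,0],"spin":-0.145,"hand":1},{"slide":[0,0,0],"spin":-0.145,"hand":1},{"slide":[0,0,0],"spin":-0.145,"hand":1},{"slide":[0,0,0],"spin":-0.145,"hand":1},{"slide":[0,0,0],"spin":-0.145,"hand":1},{"slide":[0,0,0],"spin":-0.145,"hand":1},{"slide":[0,0,0],"spin":-0.145,"hand":1},{"slide":[0,0,0],"spin":-0.145,"hand":1}]'
python3 -m handwheel '[{"slide":[0,0,0],"spin":-0.145,"hand":1},{"slide":[0,0,0],"spin":-0.145,"hand":1},{"slide":[0,0,0],"spin":-0.145,"hand":1},{"slide":[0,0,0],"spin":-0.145,"hand":1},{"slide":[0,0,0],"spin":-0.145,"hand":1},{"slide":[0,0,0],"spin":-0.145,"hand":1},{"slide":[0,0,0],"spin":-0.145,"hand":1},{"slide":[0,0,0],"spin":-0.145,"hand":1},{"slide":[0,0,0],"spin":-0.145,"hand":1},{"slide":[0,0,0],"spin":-0.145,"hand":1},{"slide":[0,0,0],"spin":-0.145,"hand":1},{"slide":[0,0,0],"spin":-0.145,"hand":1}]'
python3 -c "
from h import *
to(28,-17,80)"
```

```text
clock: 15.4
eef_pos: [0.5108, -0.0332, 0.0804]
eef_rot: [1.0, 0.01, 0.0, -0.0]
wrist_force: [0.1, 0.4, -0.5]
finger_gap: 0.0001
clock: 16.6
eef_pos: [0.5108, -0.0334, 0.0806]
eef_rot: [0.637, 0.77, 0.0, 0.0]
wrist_force: [-0.2, 0.4, 0.2]
finger_gap: 0.0003
t 16.6 tcp rack mm [-29.2 -49.1] z 80.6 tooly in rack deg -5.6 F [-0.2  0.4  0.2] q7 0.53 gap 0.0003
slide mm [37.6 53.8  0.6]
```

```bash
python3 -m handwheel '[{"slide":[0.0125,0.018,0],"spin":0,"hand":1},{"slide":[0.0125,0.018,0],"spin":0,"hand":1},{"slide":[0.0125,0.018,0],"spin":0,"hand":1},{"slide":[0,0,0],"spin":-0.1,"hand":1},{"slide":[0,0,0],"spin":0,"hand":1}]'
python3 -c "
from h import *
to(28,-17,30)
d=grab('scene');im=d['image'][195:300,245:355]
c=cv2.resize(im,None,fx=5,fy=5,interpolation=2);cv2.imwrite('pics/s11.png',np.clip(c[...,::-1]*2.,0,255).astype('uint8'))"
```

```text
clock: 17.1
eef_pos: [0.5575, 0.0138, 0.0804]
eef_rot: [0.6, 0.8, 0.0, 0.0]
wrist_force: [-0.8, 0.9, 0.5]
finger_gap: -0.0002
t 17.1 tcp rack mm [ 28.9 -17. ] z 80.4 tooly in rack deg -0.2 F [-0.8  0.9  0.5] q7 0.54 gap -0.0002
slide mm [ 0.  -0.9 50.4]
```

View pics/s11.png

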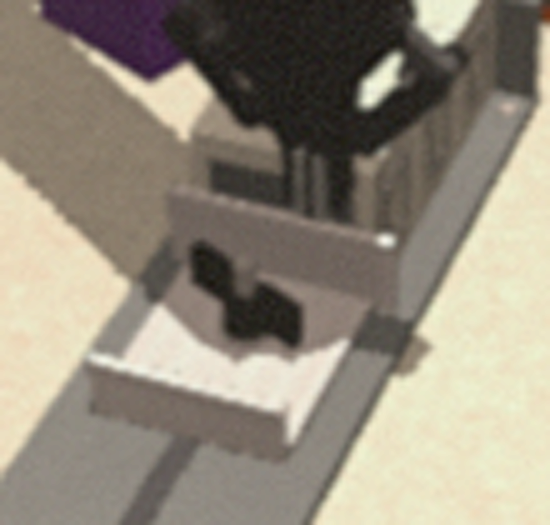

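```bash
python3 -m handwheel '[{"slide":[0,0.001,0.02],"spin":0,"hand":1},{"slide":[0,0.001,0.02],"spin":0,"hand":1},{"slide":[0,0.001,0.01],"spin":0,"hand":1},{"slide":[0,0,0],"spin":0,"hand":1},{"slide":[-0.0041,0.0021,0],"spin":0.14,"hand":1},{"slide":[-0.0041,0.0020,0],"spin":0.14,"hand":1},{"slide":[-0.0041,0.0019,0],"spin":0.14,"hand":1},{"slide":[-0.0041,0.0018,0],"spin":0.14,"hand":1},{"slide":[-0.0041,0.0018,0],"spin":0.14,"hand":1},{"slide":[-0.0041,0.0018,0],"spin":0.14,"hand":1},{"slide":[-0.0041,0.0018,0],"spin":0.14,"hand":1},{"slide":[0,0,0],"spin":0,"hand":1}]'
python3 -c "
from h import *
rel()"
```

```text
clock: 18.35
eef_pos: [0.5693, -0.0148, 0.0312]
eef_rot: [0.907, 0.422, 0.001, 0.001]
wrist_force: [0.1, 0.3, 0.5]
finger_gap: -0.0003
t 18.35 tcp rack mm [ 32.1 -47.8] z 31.2 tooly in rack deg -56.5 F [0.1 0.3 0.5] q7 -0.16 gap -0.0003
p tool mm [20.2 29.4  0.1]
```

```bash
python3 -m handwheel '[{"slide":[-0.008,0.0005,0],"spin":0.14,"hand":1},{"slide":[-0.0041,0.0018,0],"spin":0.14,"hand":1},{"slide":[-0.0041,0.0018,0],"spin":0.14,"hand":1},{"slide":[-0.0041,0.0018,0],"spin":0.14,"hand":1},{"slide":[-0.0041,0.0018,0],"spin":0.14,"hand":1},{"slide":[-0.0041,0.0018,0],"spin":0.14,"hand":1},{"slide":[-0.0041,0.0018,0],"spin":0.14,"hand":1},{"slide":[-0.0041,0.0018,0],"spin":0.14,"hand":1},{"slide":[0,0,0],"spin":0,"hand":1}]'
python3 -c "
from h import *
rel()"
python3 -m handwheel '[{"slide":[-0.0045,0.0018,0],"spin":0.14,"hand":1},{"slide":[-0.0041,0.0018,0],"spin":0.14,"hand":1},{"slide":[-0.0041,0.0018,0],"spin":0.14,"hand":1},{"slide":[-0.0041,0.0018,0],"spin":0.14,"hand":1},{"slide":[-0.0041,0.0018,0],"spin":0.14,"hand":1},{"slide":[-0.0041,0.0018,0],"spin":0.14,"hand":1},{"slide":[0,0,0],"spin":0,"hand":1}]'
python3 -c "
from h import *
rel()
d=grab('scene');im=d['image'][195:300,245:355]
c=cv2.resize(im,None,fx=5,fy=5,interpolation=2);cv2.imwrite('pics/s12.png',np.clip(c[...,::-1]*2.,0,255).astype('uint8'))"
```

```text
clock: 19.25
eef_pos: [0.5411, -0.0405, 0.0304]
eef_rot: [0.993, -0.122, -0.0, 0.0]
wrist_force: [0.5, -0.3, -0.3]
finger_gap: -0.0002
t 19.25 tcp rack mm [ -2.2 -64.5] z 30.4 tooly in rack deg -120.4 F [ 0.5 -0.3 -0.3] q7 -1.02 gap -0.0002
p tool mm [14.2 26.5  0. ]
clock: 19.95
eef_pos: [0.515, -0.0351, 0.03]
eef_rot: [0.857, -0.515, -0.0, 0.0]
wrist_force: [-0.8, -0.0, 0.4]
finger_gap: 0.0001
t 19.95 tcp rack mm [-25.7 -52. ] z 30.0 tooly in rack deg -168.4 F [-0.8 -0.   0.4] q7 -1.72 gap 0.0001
p tool mm [12.2 27.7  0. ]
```

View pics/s12.png

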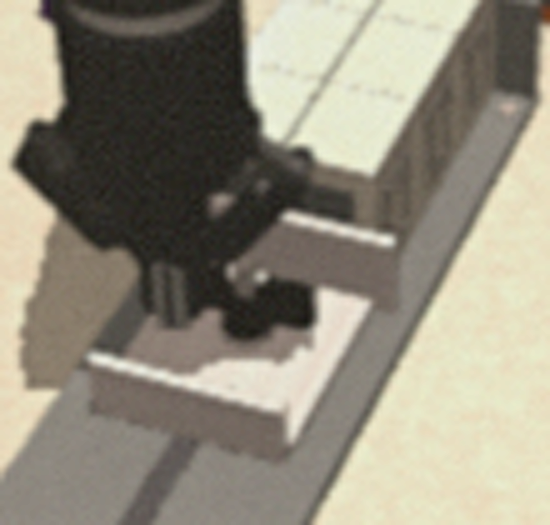

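```bash
python3 -m handwheel '[{"slide":[-0.003,0.0015,0],"spin":0.1,"hand":1},{"slide":[-0.003,0.0015,0],"spin":0.1,"hand":1},{"slide":[0,0,0],"spin":0,"hand":1}]'
python3 -m handwheel '[{"slide":[-0.002,0,0],"spin":0,"hand":1},{"slide":[-0.001,0,0],"spin":0,"hand":1}]'
python3 -m handwheel '[{"slide":[-0.002,0,0],"spin":0,"hand":1},{"slide":[-0.001,0,0],"spin":0,"hand":1}]'
python3 -c "
from h import *
rel()"
```

```text
clock: 20.3
eef_pos: [0.5123, -0.0338, 0.0308]
eef_rot: [0.801, -0.599, 0.004, 0.001]
wrist_force: [3.9, -5.6, -3.6]
finger_gap: -0.0001
clock: 20.5
eef_pos: [0.5122, -0.0335, 0.031]
eef_rot: [0.801, -0.599, 0.006, 0.002]
wrist_force: [6.6, -13.1, -8.5]
finger_gap: 0.0001
clock: 20.7
eef_pos: [0.5122, -0.0334, 0.0312]
eef_rot: [0.801, -0.599, 0.009, 0.004]
wrist_force: [8.4, -16.9, -12.4]
finger_gap: -0.0003
t 20.7 tcp rack mm [-27.9 -49.5] z 31.2 tooly in rack deg -180.0 F [  8.4 -16.9 -12.4] q7 -1.91 gap -0.0003
p tool mm [15.  26.9  0.1]
```

```bash
python3 -m handwheel '[{"slide":[-0.002,0,0],"spin":0,"hand":1},{"slide":[0,0,0],"spin":0,"hand":1},{"slide":[0,0,0],"spin":0,"hand":1}]'
python3 -m handwheel '[{"slide":[0.007,0,0],"spin":0,"hand":1},{"slide":[0.008,0,0],"spin":0,"hand":1},{"slide":[0,0,-0.03],"spin":0,"hand":1},{"slide":[0,0,-0.04],"spin":0,"hand":1},{"slide":[0,0,-0.04],"spin":0,"hand":1},{"slide":[0,0.04,-0.04],"spin":0,"hand":1},{"slide":[0,0.04,-0.04],"spin":0,"hand":1},{"slide":[0.04,0.03,0],"spin":0,"hand":1},{"slide":[0.04,0,0],"spin":0,"hand":1},{"slide":[0.04,0,0],"spin":0,"hand":1},{"slide":[0.04,0,0],"spin":0,"hand":1},{"slide":[0,0,0],"spin":0,"hand":1}]'
python3 -c "
from h import *
st()
for n in ('top','scene',):
    d=grab(n);cv2.imwrite(f'pics/{n}13f.png',d['image'][...,::-1]);im=d['image'][200:320,230:420] if n=='top' else d['image'][175:330,225:365]
    c=cv2.resize(im,None,fx=3.8,fy=3.8,interpolation=2);cv2.imwrite(f'pics/{n}13.png',np.clip(c[...,::-1]*1.6,0,255).astype('uint8'))"
```

```text
clock: 21.0
eef_pos: [0.5122, -0.0333, 0.0313]
eef_rot: [0.8, -0.6, 0.011, 0.005]
wrist_force: [11.6, -19.6, -15.5]
finger_gap: -0.0002
clock: 22.2
eef_pos: [0.4724, -0.2204, 0.1987]
eef_rot: [0.797, -0.604, 0.0, 0.002]
wrist_force: [-0.4, -1.1, 0.1]
finger_gap: 0.0
t 22.2 tcp rack mm [-118.9 -217.7] z 198.7 tooly in rack deg -180.8 F [-0.4 -1.1  0.1] q7 -2.08 gap 0.0
```

View pics/top13.png

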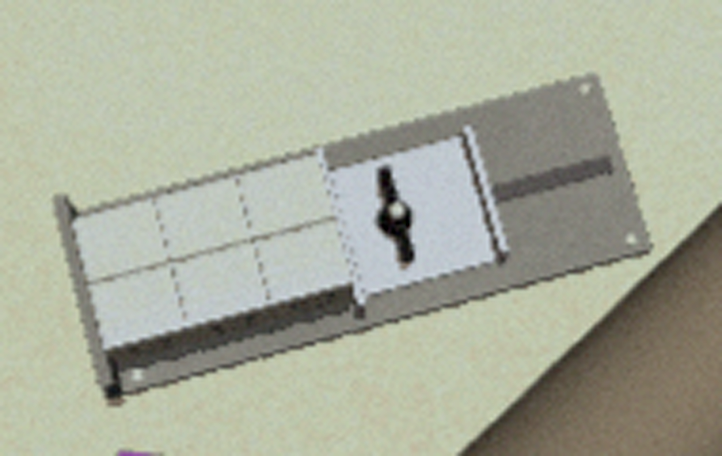

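View pics/scene13.png

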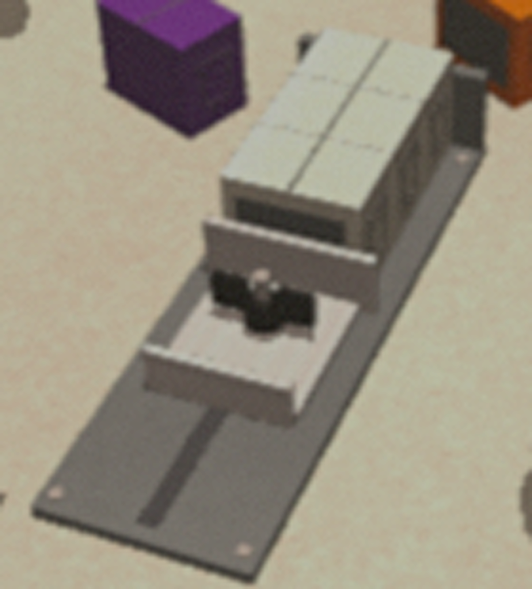

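View pics/top13f.png

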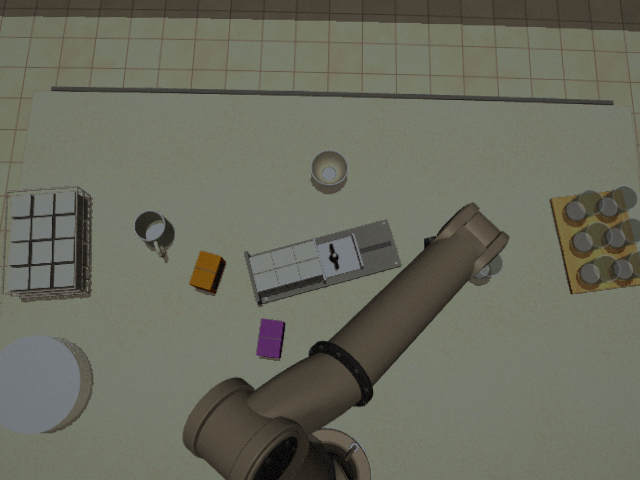

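The divider panel is flush with the cartons at (345,230). The wings run from (385,170) to (405,265), parallel to the panel. The cartons stand in their row, and the tumbler, mug and bowl are where they started.

```bash
python3 -c "
from h import *
print(robot.close_job()); st()"
```

```text
the job is handed in; nothing more can be done
None
the job is handed in; nothing more can be done
```

The divider is snug against the boxes, the wing nut is tight against its stop, and the job was handed in at about 22 s of the 69 s allowed.

- **Divider:** I pushed its lip with the shut fingers until it stopped moving and the sideways push reached about 22 N. It stopped at a slide of about 0.077 m. The panel touches the row and the row is against the end wall.
- **Wing nut:** I turned it clockwise with three one-sided fingertip strokes, from about 2.0 rad past 3.14 and 6.28 to the stop at 9.42. At the stop the fingertip did not move under a sideways push of about 23 N. I never pinched the wings.
- **Last checks:** The final pictures show the wings parallel to the panel within about 2°. The cartons stand in their row. The bowl and mug show no movement; the tumbler was partly hidden by the arm in the last top view, but what could be seen of it was in place. The wrist force was back to about 1 N, with the arm clear of everything.
- **Disagreement:** The two cameras put the nut's axis up to 5 mm apart along the rack. I used the value between them, and it fitted where the finger met the lip and the wing.

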